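# Hang the slide carrier on the drying rail and slide it to the air nozzle

## Robot

A 6-joint arm with a two-finger parallel gripper is mounted at the origin on the work surface. World frame = base frame: x ahead of the robot, y to its left, z up, the work surface at z = 0. Lengths are in mm, angles in rad, forces in N, time in s.
With the tool pointing down it reaches from about 275 to 1000 mm from the base axis. Payload 8.4 kg.
Tool frame: the origin (TCP) lies at the very end of the fingers, on their centre line; the grasp point (between the pads) lies 19 mm behind it; z points along the fingers, y is the direction in which the jaws open and shut (so a half turn about z gives the same grasp; the last joint's range is limited). The gripper opens to 85 mm and grips with 20 to 120 N. Pads are 22 mm wide; open, the fingers measure 114 mm over their backs; the gripper's body (76 mm by 85 mm) begins 54 mm behind the grasp point. The pads swing forward as they close: fully open they stand 13 mm farther back than shut.
Start: joints at [1.321, 0.353, 1.633, -0, 1.155, -0.002], TCP at [153.293, 605.912, 231.281] pointing down, gripper open.
Joint ranges: [-2.63, 2.63], [-0.92, 2.1], [0.06, 2.66], [-1.3, 4.44], [0, 2.69], [-3.02, 3.02]. Speed limits (rad/s): [2.22, 2.22, 2.79, 3.14, 3.14, 3.14].

## Interface

Orientations are given as [roll, pitch, yaw] about the fixed x, y, z axes, in that order (R = Rz(yaw) Ry(pitch) Rx(roll)).
In Python, from rig import r gives the robot as it stands.
- The arm moves only by the tool jog_arm, never from a script. Its argument "moves" is a list of rows, each an object with "grip": the gripper command: -1 is fully open, 1 is shut, values between are in proportion; "translation": the shift along the tool's x, y, z in m, a list of three; "twist": the turn, a rotation vector about the tool's x, y, z in rad, a list of three. In form: [{"grip": grip, "translation": [dx, dy, dz], "twist": [ax, ay, az]}, ...]. A call has 1 to 10 rows; each row shifts and turns the commanded pose from where the row before left it, along the tool's axes as they then stand; what a row does not reach is not made up. A row lasts 1/12 s, in which the tool goes at most 41.7 mm and 7.16 degrees, less where a joint would pass 70% of its speed; a pose out of reach is approached as far as the arm can. A call with a gripper value outside its range is refused whole. The fingers move at their own pace and stop on an object; "squeeze" is the grip in N (left out, the last holds). Time passes only in rows, so rows that do not move let the fingers close. It gives the time, the measured TCP pose, the force and the opening at its end, in the units of the state.
- r.sense(): the state, without advancing time (a new reading comes with each control period).
- r.grab_frame(name): name is "scene" or "side" or "wrist"; returns (picture, depth): 420x560x3 uint8, red, green, blue; 420x560 float32, mm along the optical axis (not along the pixel's ray), 0 where there is no reading.
- r.calibration(name): a dict with "fx", "fy", "cx", "cy" (pixels), "k1" (the pictures are not rectified: a ray, as slopes to the right and down, at radius r is drawn at 1 + k1 r^2 times it, then the intrinsics apply), "R" (3x3) and "t" (3): a world point X has camera coordinates R X + t. Camera axes: x right, y down, z forward; pixel columns grow to the right and rows downward; lengths in mm; the calibration is good to about 2 mm. A picture is of the moment at which its call begins: read the wrist's pose just before it. calibration takes no time and is no camera call; for the wrist camera it gives the pose at the moment of the call.
- r.sign_off(): hands the job in, once; it reports no verdict.
The state is a dict: "clock": time; "qpos": joint angles; "qvel": joint speeds; "joint_efforts": joint torques, N m; "eef_pos": TCP position; "tcp_rot": TCP orientation; "contact_force": force on the tool from outside, world axes, zero at the start; "wrist_torque": the same for the moment, N m; "opening": opening from 0.0 (shut) to 1.0 (fully open).
Only numpy, scipy, OpenCV 4.12 (cv2) and the standard library are available. Lean on these libraries where they do the work, as an engineer would, in place of code of your own. Each camera call takes 0.05 s, during which the arm holds its last target.

## Task

Take the carrier that is loaded with glass slides by its grip tab and hook it onto the drying rail, well to one side of the air dryer (near either end of the rail, a good carrier's length away from the nozzle). Then, without lifting it off, slide it along the rail until it hangs centred in front of the dryer's nozzle, and let go so that it hangs still. Leave the empty carrier where it stands.

Things in the scene. Friction and masses are not known exactly. Their poses are not given: they have to be found in the camera images.
- carrier: Loaded slide carrier: steel, 0.3 kg, a row of 6 upright glass slides in its tray (100 x 52 mm, slides up to z 33). Origin: centre of its underside, z up. Grey grip tab over the hook: 34 along x, 12 thick along y, z 125 to 175; pinch its 12 mm from above. Starts upright on the bench, +x away from the robot within 25 deg; carry it so turned that its +x lies along the rail's +x.
- carrier_hook (a point): Underside of the ridge of the loaded carrier's hook, at x 0, y 0, z 120 of the carrier. The hook is an upside-down V (45 deg slopes, 16 mm wide along y). Its -x arm goes down to a strip at the tray's end (x -49); its +x arm ends free at x 22, z 98. The mouth for the bar opens to +x, z 33 to 98 of the carrier. The V centres itself on the bar.
- empty_carrier: Second carrier of the same shape, size, origin and axes but with an empty tray, standing on the bench 200 to 390 mm to one side of the loaded one. A bystander that must stay in its place.
- rail: Fixed rail: round bar 14 mm thick along y, its axis at x 0, z 180; posts 187 high at y -234 and 234, bar clear from y -200 to 200; drip tray below, 110 x 420, 12 high. Origin on the bench under the bar's middle; +x towards the dryer, z up. A hung carrier's origin is at x 0, z 70. To hook: carrier at z 115 (100 to 135), move +x to x 0, lower to z 70.
- dryer: Fixed air dryer beyond the rail: white box 110 x 100 mm, 125 high, with a round nozzle pointing to -x at the rail, mouth at x -49, y 0, z 88. Origin on the bench 140 mm beyond the bar, at rail y -60 to 60; axes parallel to the rail's. The carrier is centred in front of the nozzle when its origin is at y 0 of this frame.

How it is judged:
By the outcome, as a careful person would: the job done as asked, in the order asked, and still so for the second after the job is handed in, with the robot touching nothing.
It also fails if it takes over 43 s, if anything falls off the work surface, if the arm or the gripper's body presses on something with over 40 N, if the wrist force passes 120 N, or if a joint passes its speed limit or range.

## Working session

There is one attempt and no reset: what is moved stays moved. The work goes in short steps, Python scripts to look and compute and a tool call to move; the robot and the scene stay as the last step left them, time stands still between calls to the robot, and variables do not carry over. Pictures are saved under pics/ and viewed, and the job is handed in when it is done.

Besides the shell and the picture viewer there is one more tool, called after "Call:" as name(argument=value, ...), one argument or row to a line, values as JSON. jog_arm: Moves the arm, as the interface text tells. Its arguments: {"type":"object","properties":{"moves":{"type":"array"},"squeeze":{"type":"number"}},"required":["moves"]}

```bash
mkdir -p pics; ls; python3 - <<'E'
from rig import r
import cv2,numpy as np
print(r.sense())
for n in ("scene","side"):
    p,d=r.grab_frame(n); np.savez(f"{n}0.npz",p=p,d=d)
    cv2.imwrite(f"pics/{n}0.png",p[:,:,::-1]); c=r.calibration(n); print(n,c)
    print(-c["R"].T@c["t"])
E
```

```text
pics
{'clock': 0.0, 'qpos': array([ 1.32059470e+00,  3.53654740e-01,  1.63415595e+00, -2.75649196e-05,
        1.15515160e+00, -2.39773584e-03]), 'qvel': array([-1.29836760e-03, -8.25747617e-04,  1.49775028e-03,  7.70330134e-04,
        4.39368152e-04, -9.76693617e-05]), 'joint_efforts': array([-7.04733557e-04, -6.05259061e+01, -3.42047703e+01, -6.22935772e-05,
        9.67127999e-03, -1.92381543e-05]), 'eef_pos': array([153.1870795 , 605.44828549, 230.54820878]), 'tcp_rot': array([-3.14022296e+00,  2.19185686e-05,  2.89379993e+00]), 'contact_force': array([ 0.62268811, -0.36267544,  0.36090763]), 'wrist_torque': array([ 0.04177869, -0.01262216, -0.03188898]), 'opening': 1.0017662314105549}
scene {'fx': 438.7487037931622, 'fy': 438.7487037931622, 'cx': 278.1762574059438, 'cy': 208.10202886049856, 'k1': -0.10214616375460894, 'R': array([[ 0.78926371,  0.61397911,  0.00961484],
       [ 0.39529668, -0.4960431 , -0.77309881],
       [-0.46989714,  0.61397956, -0.63421272]]), 't': array([-487.35943407, -162.51204515, 1241.10462933])}
[1032.08710919 -543.39733874  666.17236136]
side {'fx': 399.03246620188213, 'fy': 399.03246620188213, 'cx': 270.49001632669933, 'cy': 207.19074328375993, 'k1': -0.10716145027968794, 'R': array([[ 0.69763459, -0.71634694,  0.01237078],
       [-0.51578688, -0.51414792, -0.68528521],
       [ 0.49726237,  0.47169798, -0.72816973]]), 't': array([-449.25871368,  393.54758432,  513.12822007])}
[ 261.24574634 -361.52497762  648.89445501]
```

View pics/scene0.png

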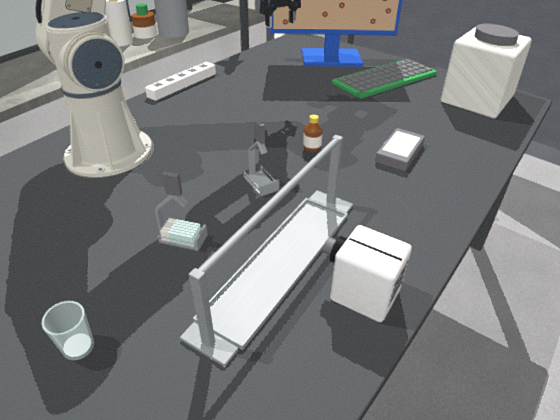

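View pics/side0.png

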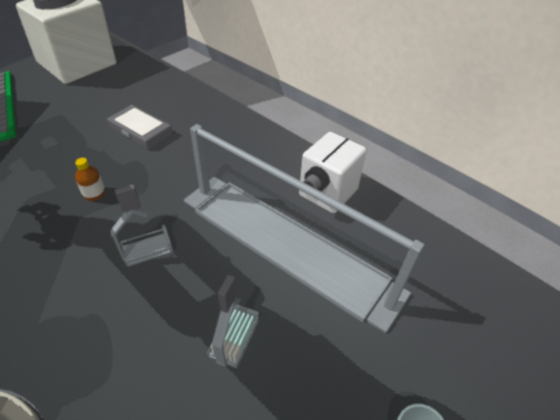

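The scene view shows the loaded carrier, with cyan slides, at about (183,233) and its tab at (173,183). The empty carrier is at (260,180), the bar runs from (197,272) to (337,140), and the dryer is at (372,270). In the side view the loaded carrier is at (237,335) with its tab at (228,292), the bar runs from (197,130) to (417,246), and the nozzle is at (315,180).

```bash
cat > h.py <<'E'
import numpy as np,cv2
def rays(c,uv):
    K=np.array([[c['fx'],0,c['cx']],[0,c['fy'],c['cy']],[0,0,1]])
    # model: distorted = ray*(1+k1 r^2), r = undistorted radius -> OpenCV k1
    u=cv2.undistortPointsIter(np.asarray(uv,float).reshape(-1,1,2),K,np.array([c['k1'],0,0,0]),None,None,None,(3,50,1e-10)) if False else cv2.undistortPoints(np.asarray(uv,float).reshape(-1,1,2),K,np.array([c['k1'],0.,0.,0.]))
    return u.reshape(-1,2)
def cloud(c,d):
    h,w=d.shape; uu,vv=np.meshgrid(np.arange(w),np.arange(h))
    s=rays(c,np.stack([uu,vv],-1).reshape(-1,2)).reshape(h,w,2)
    P=np.dstack([s*d[...,None],d])
    W=(P-c['t'])@c['R']   # R^T (P-t)
    W[d<=0]=np.nan
    return W
def plane(c,uv,z):
    s=rays(c,uv); D=np.c_[s,np.ones(len(s))]@c['R']; o=-c['R'].T@c['t']
    return o+D*((z-o[2])/D[:,2])[:,None]
E
python3 - <<'E'
from h import *
from rig import r
for n in ("scene","side"):
    f=np.load(n+"0.npz");p,d=f['p'],f['d'];c=r.calibration(n);W=cloud(c,d);np.save(n+"W.npy",W)
    print(n,"valid",np.mean(d>0))
    x,y,z=W[...,0],W[...,1],W[...,2]
    hsv=cv2.cvtColor(p,cv2.COLOR_RGB2HSV)
    # table check
    print("z median table",np.nanmedian(z[(np.abs(z)<15)]))
    for nm,(u0,v0,u1,v1) in dict(scene=dict(tabL=(160,168,186,200),tabE=(250,120,272,155),bar=(190,130,345,290),dry=(325,225,415,320)),side=dict(tabL=(212,272,245,312),tabE=(115,182,142,215),bar=(190,125,425,250),dry=(300,130,370,215)))[n].items():
        Q=W[v0:v1,u0:u1].reshape(-1,3);Q=Q[np.isfinite(Q[:,0])]
        if nm[:3]=='tab':
            Q=Q[(Q[:,2]>128)&(Q[:,2]<185)]
            print(nm,len(Q),Q.mean(0),Q.min(0),Q.max(0))
            if len(Q)>5: print('  rect',cv2.minAreaRect(Q[:,:2].astype(np.float32)))
        elif nm=='bar':
            Q=Q[(Q[:,2]>176)&(Q[:,2]<200)]
            m=Q.mean(0);U,S,V=np.linalg.svd(Q[:,:2]-m[:2],full_matrices=False);t=(Q[:,:2]-m[:2])@V[0]
            print(nm,len(Q),m,Q[:,2].max(),'dir',V[0],'ends',m[:2]+V[0]*t.min(),m[:2]+V[0]*t.max(),t.max()-t.min(),'std',S/np.sqrt(len(Q)))
        else:
            Q=Q[(Q[:,2]>119)&(Q[:,2]<131)]
            print(nm,len(Q),Q.mean(0),cv2.minAreaRect(Q[:,:2].astype(np.float32)))
E
```

```text
scene valid 0.9957227891156463
z median table -0.1202318571876739
tabL 363 [ 439.64940733 -117.25661124  154.57145368] [ 419.80261385 -126.37841655  128.02744031] [ 454.54336764 -103.94994227  176.58265418]
  rect ((436.7712707519531, -115.99496459960938), (33.975650787353516, 15.73962688446045), 18.908838272094727)
tabE 205 [443.03160904 149.49632455 155.3423647 ] [422.1311733  141.56881607 128.03623337] [457.35971986 161.91257902 176.75801946]
  rect ((440.9742431640625, 152.2884521484375), (13.217930793762207, 37.68608856201172), 70.54773712158203)
bar 1710 [659.74113491 -92.72211047 184.16185627] 189.31942310187665 dir [-0.10080836  0.99490586] ends [ 678.74778987 -280.30409784] [629.96538461 201.14308716] 483.9123009485542 std [141.70545111   3.9729446 ]
dry 2419 [836.38913865  -9.75214927 124.92420572] ((833.2177124023438, -4.536983489990234), (108.06858825683594, 102.75263214111328), 6.309787750244141)
side valid 0.9959651360544217
z median table 0.22566843562667416
tabL 493 [ 432.87220423 -116.96761235  160.24253876] [ 418.16608046 -124.66498214  128.19546126] [ 453.96369549 -102.36817561  177.51284158]
  rect ((435.84027099609375, -113.36356353759766), (35.38462829589844, 12.495859146118164), 22.463159561157227)
tabE 492 [437.58155364 150.77546606 155.78631734] [420.97102889 142.20706578 128.12891024] [456.50074428 164.95975441 176.64640617]
  rect ((438.7080383300781, 154.7551727294922), (15.610363960266113, 35.40686798095703), 69.03842163085938)
bar 2152 [651.74964544 -69.85109531 184.12565994] 189.3311969589864 dir [ 0.10388448 -0.99458937] ends [623.39670829 201.59974114] [ 673.5990632  -279.03727929] 483.2517168614196 std [139.34846259   3.61753341]
dry 1511 [828.2529934   -6.76522539 124.35853552] ((833.5489501953125, -3.2087631225585938), (109.22892761230469, 98.47000885009766), 7.213953018188477)
```

```bash
python3 - <<'E'
from h import *
T=[]
for n in ("scene","side"):
    W=np.load(n+"W.npy");p=np.load(n+"0.npz")['p']
    box=dict(scene=(190,130,345,290),side=(190,125,425,250))[n]
    M=np.zeros(p.shape[:2],bool);M[box[1]:box[3],box[0]:box[2]]=1
    Q=W[M];Q=Q[(Q[:,2]>184.5)&(Q[:,2]<188.5)]; Q=Q[np.abs(Q[:,1]+39)<190]
    k=np.polyfit(Q[:,1],Q[:,0],1);print(n,len(Q),'bar x(y)',k,'x at -39',np.polyval(k,-39), Q[:,2].mean())
    # dark nozzle
    g=p.max(2); box=dict(scene=(322,228,350,270),side=(298,160,332,196))[n]
    M[:]=0;M[box[1]:box[3],box[0]:box[2]]=1
    Q=W[M&(g<70)]
    Q=Q[(Q[:,2]>50)&(Q[:,2]<125)&(Q[:,0]>690)]
    a=.1025;R=np.array([[np.cos(a),np.sin(a)],[-np.sin(a),np.cos(a)]])
    L=(Q[:,:2]-[651.4,-39.2])@R.T
    print(' nozzle',len(Q),'rail x',np.percentile(L[:,0],[1,10,50,90,99]),'y',np.percentile(L[:,1],[1,10,50,90,99]),'z',np.percentile(Q[:,2],[1,50,99]))
    if n=='side':
        s=L[:,0]<np.percentile(L[:,0],3)+8; print('  mouth',s.sum(),L[s].mean(0),L[s].min(0),L[s].max(0))
    # dryer top & front
    box=dict(scene=(325,225,415,320),side=(300,130,370,215))[n]
    M[:]=0;M[box[1]:box[3],box[0]:box[2]]=1
    Q=W[M&(W[...,2]>122)&(W[...,2]<129)]; L=(Q[:,:2]-[651.4,-39.2])@R.T
    print(' dryer top y',np.percentile(L[:,1],[1,99]),'x',np.percentile(L[:,0],[1,99]))
    # carriers
    for nm,cx,cy in (("L",437,-115),("E",440,153)):
        Q=W.reshape(-1,3); Q=Q[(np.hypot(Q[:,0]-cx,Q[:,1]-cy)<45)]
        t=Q[(Q[:,2]>171)&(Q[:,2]<180)]; print(nm,'tabtop',len(t),t.mean(0),cv2.minAreaRect(t[:,:2].astype(np.float32)))
        t=Q[(Q[:,2]>8)&(Q[:,2]<45)]; print('   tray',len(t),cv2.minAreaRect(t[:,:2].astype(np.float32)))
    q=p[150:260,140:290] if n=='scene' else p[170:380,90:280]
    cv2.imwrite(f'pics/crop_{n}.png',cv2.resize(q[:,:,::-1],None,fx=4 if n=='scene' else 2.8,fy=4 if n=='scene' else 2.8,interpolation=cv2.INTER_CUBIC))
E
```

```text
scene 672 bar x(y) [-1.01087071e-01  6.48725871e+02] x at -39 652.6682662977012 185.89891267330492
 nozzle 153 rail x [110.74293852 113.1519682  117.84922725 122.89710521 124.87735396] y [-8.28651997 -7.54624123  1.59228191 22.7609815  32.03345413] z [ 77.43965443 107.55534156 114.84152395]
 dryer top y [-31.14774895  62.56006573] x [133.22595704 236.25919359]
L tabtop 75 [ 437.49995616 -115.62902906  173.81122628] ((436.97027587890625, -115.92679595947266), (32.969871520996094, 15.73962688446045), 18.908838272094727)
   tray 762 ((437.11358642578125, -116.44070434570312), (89.07676696777344, 49.31568908691406), 22.016632080078125)
E tabtop 45 [439.41456648 153.01182253 173.99291951] ((439.3581848144531, 153.27389526367188), (10.968534469604492, 33.56803512573242), 67.5162124633789)
   tray 66 ((440.3829345703125, 154.02703857421875), (53.01129913330078, 89.74887084960938), 68.5308837890625)
side 886 bar x(y) [-1.03109530e-01  6.46460115e+02] x at -39 650.4813868008325 186.09068325003662
 nozzle 240 rail x [ 90.58846947 110.91935145 113.89249678 123.6284014  127.98262846] y [-8.61811058 -5.49102816  5.82318624 29.14983264 37.71932986] z [ 76.43849027 104.31003417 114.24990735]
  mouth 13 [91.1137186  16.97374096] [89.8510676   9.99103407] [91.99350205 24.12908276]
 dryer top y [-29.49298438  63.40436085] x [132.54776318 234.99396463]
L tabtop 199 [ 435.15221698 -114.00827558  174.92062986] ((436.021484375, -113.15840148925781), (34.83720397949219, 12.255094528198242), 22.463163375854492)
   tray 1030 ((438.05035400390625, -116.23798370361328), (87.88214874267578, 53.21602249145508), 17.459928512573242)
E tabtop 119 [438.79777937 153.53783907 174.52419649] ((439.6341857910156, 155.11306762695312), (14.413849830627441, 33.4605598449707), 69.76609802246094)
   tray 126 ((443.4270324707031, 154.41592407226562), (56.189208984375, 83.54657745361328), 69.79353332519531)
```

View pics/crop_scene.png

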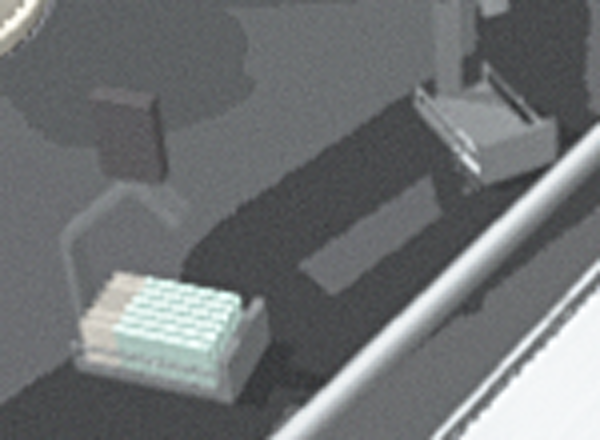

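View pics/crop_side.png

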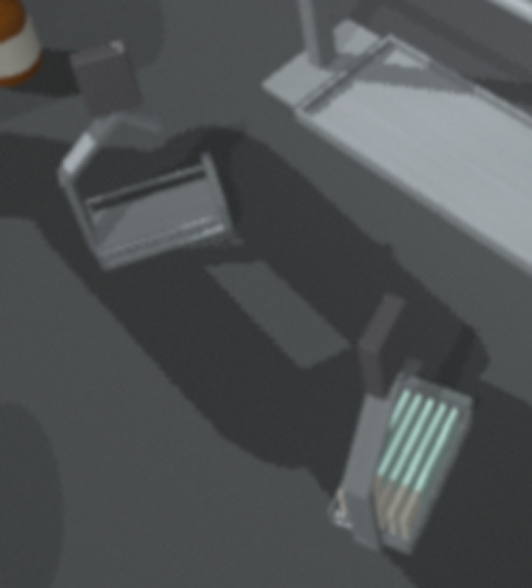

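Measured poses:
- **Loaded carrier:** about (437,-115), yaw about 0.35.
- **Rail:** origin (651.5,-39.2), yaw 0.1025. Bar height and length agree with the given sizes.
- **Dryer centre:** rail y about +16.6. The mouth is at rail x 91, which is 140-49 as it should be.

I'll now move above the tab.

Call:
jog_arm(
  moves=[
    {"grip":-1,"translation":[-0.0226,-0.0315,0],"twist":[0,0,0]},
    {"grip":-1,"translation":[-0.0226,-0.0315,0],"twist":[0,0,0]},
    {"grip":-1,"translation":[-0.0226,-0.0315,0],"twist":[0,0,0]},
    {"grip":-1,"translation":[-0.0226,-0.0315,0],"twist":[0,0,0]},
    {"grip":-1,"translation":[-0.0226,-0.0315,0],"twist":[0,0,0]},
    {"grip":-1,"translation":[-0.0226,-0.0315,0],"twist":[0,0,0]},
    {"grip":-1,"translation":[-0.0226,-0.0315,0],"twist":[0,0,0]},
    {"grip":-1,"translation":[-0.0226,-0.0315,0],"twist":[0,0,0]},
    {"grip":-1,"translation":[-0.0226,-0.0315,0],"twist":[0,0,0]},
    {"grip":-1,"translation":[-0.0226,-0.0315,0],"twist":[0,0,0]},
  ],
  squeeze=60,
)

```text
clock: 0.93
eef_pos: [295.1, 243.3, 231.2]
tcp_rot: [-3.142, 0.0, 2.894]
contact_force: [0.5, -0.4, -0.3]
opening: 0.999
```

Call:
jog_arm(
  moves=[
    {"grip":-1,"translation":[-0.0226,-0.0315,0],"twist":[0,0,0]},
    {"grip":-1,"translation":[-0.0226,-0.0315,0],"twist":[0,0,0]},
    {"grip":-1,"translation":[-0.0226,-0.0315,0],"twist":[0,0,0]},
    {"grip":-1,"translation":[-0.0226,-0.0315,0],"twist":[0,0,0]},
    {"grip":-1,"translation":[-0.0226,-0.0315,0],"twist":[0,0,0]},
    {"grip":-1,"translation":[-0.0226,-0.0315,0],"twist":[0,0,0]},
    {"grip":-1,"translation":[-0.0226,-0.0315,0],"twist":[0,0,0]},
    {"grip":-1,"translation":[-0.0226,-0.0315,0],"twist":[0,0,0]},
    {"grip":-1,"translation":[-0.0226,-0.0315,0],"twist":[0,0,0]},
    {"grip":-1,"translation":[-0.0226,-0.0315,0],"twist":[0,0,0]},
  ],
)

```text
clock: 1.77
eef_pos: [437.0, -117.8, 231.2]
tcp_rot: [3.141, -0.0, 2.893]
contact_force: [1.1, 1.3, 0.7]
opening: 1.001
```

Call:
jog_arm(
  moves=[
    {"grip":-1,"translation":[0,0,0],"twist":[0,0,0.12]},
    {"grip":-1,"translation":[0,0,0],"twist":[0,0,0.12]},
    {"grip":-1,"translation":[0,0,0],"twist":[0,0,0.12]},
    {"grip":-1,"translation":[0,0,0],"twist":[0,0,0.12]},
    {"grip":-1,"translation":[0,0,0],"twist":[0,0,0.12]},
    {"grip":-1,"translation":[0,0,0],"twist":[0,0,0.12]},
    {"grip":-1,"translation":[0,0,0],"twist":[0,0,0.12]},
    {"grip":-1,"translation":[0,0,0],"twist":[0,0,0.12]},
    {"grip":-1,"translation":[0,0,0],"twist":[0,0,0.12]},
    {"grip":-1,"translation":[0,0,0],"twist":[0,0,0.12]},
  ],
)

```text
clock: 2.6
eef_pos: [436.7, -115.6, 231.1]
tcp_rot: [-3.141, -0.0, 1.688]
contact_force: [-0.1, -0.4, -0.4]
opening: 1.0
```

Call:
jog_arm(
  moves=[
    {"grip":-1,"translation":[0,0,0],"twist":[0,0,0.12]},
    {"grip":-1,"translation":[0,0,0],"twist":[0,0,0.12]},
    {"grip":-1,"translation":[0,0,0],"twist":[0,0,0.12]},
    {"grip":-1,"translation":[0,0,0],"twist":[0,0,0.12]},
    {"grip":-1,"translation":[0,0,0],"twist":[0,0,0.12]},
    {"grip":-1,"translation":[0,0,0],"twist":[0,0,0.12]},
    {"grip":-1,"translation":[0,0,0],"twist":[0,0,0.12]},
    {"grip":-1,"translation":[0,0,0],"twist":[0,0,0.12]},
    {"grip":-1,"translation":[0,0,0],"twist":[0,0,0.12]},
    {"grip":-1,"translation":[0,0,0],"twist":[0,0,0.12]},
  ],
)

```text
clock: 3.43
eef_pos: [436.7, -115.6, 231.0]
tcp_rot: [-3.141, 0.0, 0.488]
contact_force: [1.0, -1.3, -0.0]
opening: 1.0
```

Call:
jog_arm(
  moves=[
    {"grip":-1,"translation":[0,0,0],"twist":[0,0,0.12]},
    {"grip":-1,"translation":[0,0,0],"twist":[0,0,0.024]},
    {"grip":-1,"translation":[0,0,0],"twist":[0,0,0]},
    {"grip":-1,"translation":[0,0,0],"twist":[0,0,0]},
  ],
)

```text
clock: 3.77
eef_pos: [436.8, -115.7, 231.2]
tcp_rot: [-3.141, 0.0, 0.353]
contact_force: [-0.0, 0.1, -0.9]
opening: 0.998
```

```bash
cat > look.py <<'E'
import sys
from h import *
from rig import r
n,tag=sys.argv[1:3]
s=r.sense();c=r.calibration(n);p,d=r.grab_frame(n)
print({k:np.round(s[k],4) for k in('clock','eef_pos','tcp_rot','contact_force','opening','qpos')})
W=cloud(c,d);np.savez(f'{tag}.npz',p=p,d=d,W=W);cv2.imwrite(f'pics/{tag}.png',p[:,:,::-1])
E
python3 look.py wrist w1; python3 - <<'E'
from h import *
W=np.load('w1.npz')['W'].reshape(-1,3)
Q=W[np.hypot(W[:,0]-437,W[:,1]+115)<45]
for lo,hi in((172,178),(150,180),(28,38)):
    t=Q[(Q[:,2]>lo)&(Q[:,2]<hi)]
    if len(t)>9:print(lo,len(t),t.mean(0),cv2.minAreaRect(t[:,:2].astype(np.float32)))
E
```

```text
{'clock': np.float64(3.7667), 'eef_pos': array([ 436.8312, -115.6657,  231.1598]), 'tcp_rot': array([-3.1414e+00,  2.0000e-04,  3.5340e-01]), 'contact_force': array([-0.0241,  0.1193, -0.8671]), 'opening': np.float64(0.9976), 'qpos': array([-0.2622,  0.0792,  1.9871,  0.    ,  1.0757,  0.9553])}
172 876 [ 435.9035079  -112.38328903  174.52139628] ((435.0963134765625, -112.67332458496094), (34.0875129699707, 11.955717086791992), 22.50206184387207)
150 1001 [ 437.67808299 -111.69289091  172.95298284] ((435.1329650878906, -112.6713638305664), (34.15854263305664, 11.986814498901367), 22.486318588256836)
28 716 [ 442.98612643 -110.53784586   32.46484967] ((438.6935729980469, -111.33482360839844), (83.28752899169922, 42.541603088378906), 22.472185134887695)
```

View pics/w1.png

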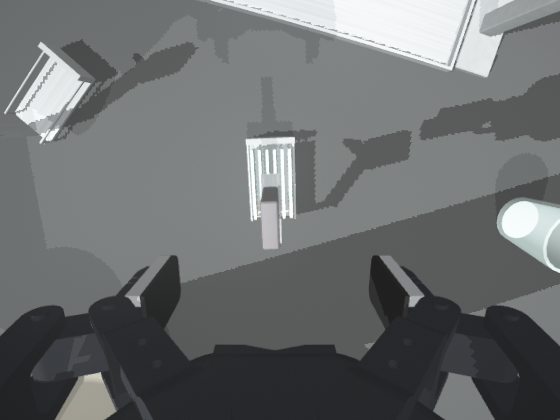

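The wrist view shows the tab from (262,190) to (280,248), between the open fingers. The tab top measures 34 x 12 mm at z 174.5, with yaw 0.392. I'll correct the yaw, descend and grip.

Call:
jog_arm(
  moves=[
    {"grip":-1,"translation":[0,-0.0026,0],"twist":[0,0,-0.039]},
    {"grip":-1,"translation":[0,0,0.03],"twist":[0,0,0]},
    {"grip":-1,"translation":[0,0,0.03],"twist":[0,0,0]},
    {"grip":-1,"translation":[0,0,0.02],"twist":[0,0,0]},
    {"grip":-1,"translation":[0,0,0.012],"twist":[0,0,0]},
    {"grip":-1,"translation":[0,0,0.006],"twist":[0,0,0]},
    {"grip":-1,"translation":[0,0,0],"twist":[0,0,0]},
    {"grip":0,"translation":[0,0,0],"twist":[0,0,0]},
    {"grip":0.3,"translation":[0,0,0],"twist":[0,0,0]},
    {"grip":0.5,"translation":[0,0,0],"twist":[0,0,0]},
  ],
  squeeze=60,
)

```text
clock: 4.65
eef_pos: [436.8, -113.5, 134.3]
tcp_rot: [3.14, -0.001, 0.389]
contact_force: [-0.5, -0.4, -0.2]
opening: 0.604
```

Call:
jog_arm(
  moves=[
    {"grip":1,"translation":[0,0,0],"twist":[0,0,0]},
    {"grip":1,"translation":[0,0,0],"twist":[0,0,0]},
    {"grip":1,"translation":[0,0,0],"twist":[0,0,0]},
    {"grip":1,"translation":[0,0,0],"twist":[0,0,0]},
    {"grip":1,"translation":[0,0,0],"twist":[0,0,0]},
    {"grip":1,"translation":[0,0,0],"twist":[0,0,0]},
    {"grip":1,"translation":[0,0,0],"twist":[0,0,0]},
    {"grip":1,"translation":[0,0,0],"twist":[0,0,0]},
  ],
)

```text
clock: 5.32
eef_pos: [436.3, -113.2, 133.7]
tcp_rot: [3.142, -0.0, 0.389]
contact_force: [-1.5, 1.3, 6.2]
opening: 0.137
```

```bash
python3 look.py side s1;python3 - <<'E'
from h import *
p=np.load('s1.npz')['p'];cv2.imwrite('pics/s1c.png',cv2.resize(p[200:400,130:350,::-1],None,fx=2.8,fy=2.8))
E
```

```text
{'clock': np.float64(5.3167), 'eef_pos': array([ 436.2809, -113.1745,  133.7114]), 'tcp_rot': array([ 3.1415e+00, -5.0000e-04,  3.8880e-01]), 'contact_force': array([-1.4994,  1.2809,  6.2353]), 'opening': np.float64(0.1366), 'qpos': array([-2.5730e-01,  2.1410e-01,  2.0852e+00,  3.0000e-04,  8.4190e-01,
        9.2450e-01])}
```

View pics/s1c.png

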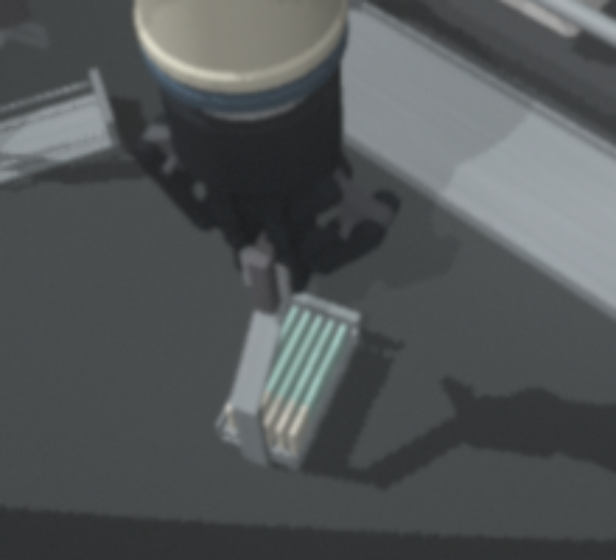

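Call:
jog_arm(
  moves=[
    {"grip":1,"translation":[0,0,-0.003],"twist":[0,0,0]},
    {"grip":1,"translation":[0,0,-0.008],"twist":[0,0,0]},
    {"grip":1,"translation":[0,0,-0.015],"twist":[0,0,0]},
    {"grip":1,"translation":[0,0,-0.02],"twist":[0,0,0]},
    {"grip":1,"translation":[0,0,-0.02],"twist":[0,0,0]},
    {"grip":1,"translation":[0,0,-0.02],"twist":[0,0,0]},
    {"grip":1,"translation":[0,0,-0.015],"twist":[0,0,0.04]},
    {"grip":1,"translation":[0,0,-0.009],"twist":[0,0,0.06]},
    {"grip":1,"translation":[0,0,-0.005],"twist":[0,0,0.06]},
    {"grip":1,"translation":[0,0,0],"twist":[0,0,0.06]},
  ],
  squeeze=100,
)

```text
clock: 6.2
eef_pos: [436.5, -113.4, 250.0]
tcp_rot: [3.141, -0.002, 0.166]
contact_force: [-0.1, -0.0, -2.0]
opening: 0.125
```

Call:
jog_arm(
  moves=[
    {"grip":1,"translation":[0,0,0],"twist":[0,0,0.04]},
    {"grip":1,"translation":[0.004,0.003,0],"twist":[0,0,0.026]},
    {"grip":1,"translation":[0.01,0.008,0],"twist":[0,0,0]},
    {"grip":1,"translation":[0.016,0.014,0],"twist":[0,0,0]},
    {"grip":1,"translation":[0.018,0.015,0],"twist":[0,0,0]},
    {"grip":1,"translation":[0.018,0.015,0],"twist":[0,0,0]},
    {"grip":1,"translation":[0.018,0.015,0],"twist":[0,0,0]},
    {"grip":1,"translation":[0.016,0.014,0],"twist":[0,0,0]},
    {"grip":1,"translation":[0.008,0.006,0],"twist":[0,0,0]},
    {"grip":1,"translation":[0.003,0.003,0],"twist":[0,0,0]},
  ],
)

```text
clock: 7.03
eef_pos: [557.6, -195.4, 247.7]
tcp_rot: [3.142, 0.0, 0.103]
contact_force: [-0.6, -0.2, -2.2]
opening: 0.126
```

Call:
jog_arm(
  moves=[
    {"grip":1,"translation":[0,0,0],"twist":[0,0,0]},
    {"grip":1,"translation":[0,0,0],"twist":[0,0,0]},
    {"grip":1,"translation":[0,0,0],"twist":[0,0,0]},
  ],
)

```text
clock: 7.28
eef_pos: [555.3, -193.7, 248.2]
tcp_rot: [-3.141, 0.001, 0.103]
contact_force: [-0.6, 0.0, -2.7]
opening: 0.128
```

```bash
python3 look.py side s2;python3 look.py scene c2;python3 look.py wrist w2
```

```text
{'clock': np.float64(7.2833), 'eef_pos': array([ 555.2568, -193.7383,  248.2084]), 'tcp_rot': array([-3.1411e+00,  7.0000e-04,  1.0320e-01]), 'contact_force': array([-5.8070e-01,  1.9000e-03, -2.6806e+00]), 'opening': np.float64(0.1281), 'qpos': array([-3.3830e-01,  2.8070e-01,  1.6961e+00,  1.0000e-04,  1.1656e+00,
        1.1293e+00])}
{'clock': np.float64(7.3333), 'eef_pos': array([ 555.3424, -193.7138,  248.3727]), 'tcp_rot': array([-3.1413e+00,  4.0000e-04,  1.0330e-01]), 'contact_force': array([ 1.7616, -0.5536, -2.0644]), 'opening': np.float64(0.1257), 'qpos': array([-3.3820e-01,  2.8040e-01,  1.6961e+00,  1.0000e-04,  1.1656e+00,
        1.1293e+00])}
{'clock': np.float64(7.3833), 'eef_pos': array([ 555.4756, -193.7463,  248.4762]), 'tcp_rot': array([-3.1414e+00,  1.0000e-04,  1.0330e-01]), 'contact_force': array([-0.9846, -0.0111, -2.0888]), 'opening': np.float64(0.1271), 'qpos': array([-3.3820e-01,  2.8040e-01,  1.6959e+00,  1.0000e-04,  1.1655e+00,
        1.1293e+00])}
```

View pics/s2.png

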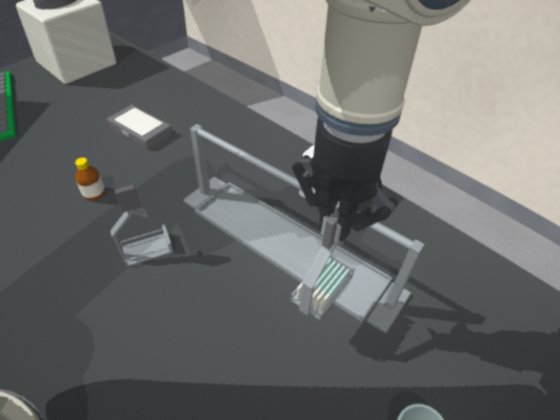

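View pics/c2.png

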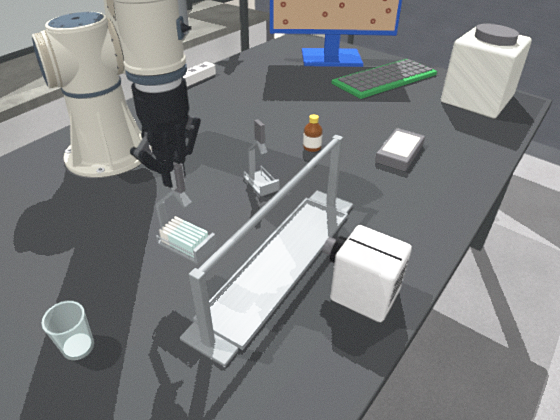

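View pics/w2.png

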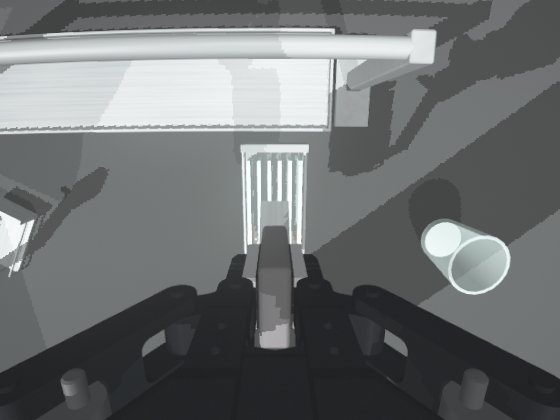

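The side view shows the carrier at (322,285) held level below bar height, just short of the bar at (330,200). In the wrist view the bar is at row 48, parallel to the carrier's front edge. Next I'll measure the carrier's tilt and the bar from the wrist view.

```bash
python3 - <<'E'
from h import *
a=.1025;R=np.array([[np.cos(a),np.sin(a)],[-np.sin(a),np.cos(a)]])
for n in('w2','s2','c2'):
    W=np.load(n+'.npz')['W'].reshape(-1,3);W=W[np.isfinite(W[:,0])]
    L=np.c_[(W[:,:2]-[651.5,-39.2])@R.T,W[:,2]]
    b=L[(np.abs(L[:,0])<15)&(L[:,2]>184)&(L[:,2]<189)&(np.abs(L[:,1])<190)]
    print(n,'bar n',len(b),'x mean',b[:,0].mean(),'slope',np.polyfit(b[:,1],b[:,0],1)[0],'z99',np.percentile(b[:,2],99))
    s=L[(np.abs(L[:,0]+111)<60)&(np.abs(L[:,1]+145)<30)&(L[:,2]>138)&(L[:,2]<156)]
    if len(s)>50:
        A=np.c_[s[:,:2]-s[:,:2].mean(0),np.ones(len(s))];print('  slides n',len(s),'plane',np.linalg.lstsq(A,s[:,2],rcond=None)[0],s.min(0),s.max(0),cv2.minAreaRect(s[:,:2].astype(np.float32)))
    t=L[(np.abs(L[:,0]+111)<30)&(np.abs(L[:,1]+145)<10)&(L[:,2]>283)&(L[:,2]<296)]
    if len(t): print('  tab',len(t),t.mean(0))
E
```

```text
w2 bar n 6845 x mean -1.3292145610977193 slope -0.0005317193082531274 z99 188.21790439668064
  slides n 1946 plane [-3.20136136e-02  4.50260330e-03  1.45991157e+02] [-143.97265431 -169.38185471  138.01303466] [ -62.43030115 -117.90845505  149.40931706] ((-103.20242309570312, -143.663330078125), (81.52147674560547, 51.47304916381836), 0.029139280319213867)
  tab 3776 [-109.86159514 -144.00086976  289.12648859]
s2 bar n 567 x mean -1.3193946358349284 slope -0.000643399285563332 z99 188.27265237776658
  slides n 808 plane [-2.06045620e-02  5.70527320e-03  1.45024462e+02] [-161.24186594 -169.30136938  138.02548662] [ -60.94208536 -122.64476962  155.94205796] ((-110.82192993164062, -145.64498901367188), (43.41217041015625, 101.2833480834961), 87.49820709228516)
  tab 238 [-117.9795693  -142.8040253   289.21400415]
c2 bar n 750 x mean 1.2345836060175877 slope 0.0021612488113470826 z99 188.1012756068245
  slides n 1009 plane [-2.28303236e-02 -4.54318218e-03  1.44539952e+02] [-161.58381552 -171.08795349  138.03827035] [ -60.3961734  -119.18812356  155.76536546] ((-111.1203842163086, -143.6111602783203), (51.877281188964844, 100.3487319946289), 87.9913101196289)
  tab 110 [-103.23348137 -142.90393322  289.21841825]
```

Call:
jog_arm(
  moves=[
    {"grip":1,"translation":[0.004,0,0],"twist":[0,0,0]},
    {"grip":1,"translation":[0.01,0,0],"twist":[0,0,0]},
    {"grip":1,"translation":[0.015,0,0],"twist":[0,0,0]},
    {"grip":1,"translation":[0.018,0,0],"twist":[0,0,0]},
    {"grip":1,"translation":[0.018,0,0],"twist":[0,0,0]},
    {"grip":1,"translation":[0.018,0,0],"twist":[0,0,0]},
    {"grip":1,"translation":[0.015,0,0],"twist":[0,0,0]},
    {"grip":1,"translation":[0.009,0,0],"twist":[0,0,0]},
    {"grip":1,"translation":[0.004,0,0],"twist":[0,0,0]},
    {"grip":1,"translation":[0,0,0],"twist":[0,0,0]},
  ],
)

```text
clock: 8.27
eef_pos: [667.2, -182.6, 247.9]
tcp_rot: [-3.141, 0.0, 0.103]
contact_force: [-0.1, 0.2, -2.6]
opening: 0.124
```

Call:
jog_arm(
  moves=[
    {"grip":1,"translation":[0,0,0],"twist":[0,0,0]},
    {"grip":1,"translation":[0,0,0],"twist":[0,0,0]},
    {"grip":1,"translation":[0,0,0],"twist":[0,0,0]},
  ],
)

```text
clock: 8.52
eef_pos: [665.9, -183.0, 248.5]
tcp_rot: [3.142, 0.0, 0.102]
contact_force: [-0.3, -1.1, -2.8]
opening: 0.128
```

```bash
python3 look.py side s3;python3 look.py wrist w3;python3 - <<'E'
from h import *
p=np.load('s3.npz')['p'];cv2.imwrite('pics/s3c.png',cv2.resize(p[120:320,250:450,::-1],None,fx=3,fy=3))
p=np.load('w3.npz')['p'];cv2.imwrite('pics/w3c.png',p[:,:,::-1])
a=.1025;R=np.array([[np.cos(a),np.sin(a)],[-np.sin(a),np.cos(a)]])
for n in('w3','s3'):
    W=np.load(n+'.npz')['W'].reshape(-1,3);W=W[np.isfinite(W[:,0])]
    L=np.c_[(W[:,:2]-[651.5,-39.2])@R.T,W[:,2]]
    for y0,y1 in((-120,-60),(-60,100),(-200,-180)):
        b=L[(np.abs(L[:,0])<15)&(L[:,2]>184)&(L[:,2]<189)&(L[:,1]>y0)&(L[:,1]<y1)]
        print(n,'bar',y0,len(b),b.mean(0))
    t=L[(np.abs(L[:,0])<50)&(np.abs(L[:,1]+145)<15)&(L[:,2]>286)&(L[:,2]<293)]
    if len(t): print('  tab',len(t),t.min(0),t.max(0))
E
```

```text
{'clock': np.float64(8.5167), 'eef_pos': array([ 665.894 , -183.0134,  248.4909]), 'tcp_rot': array([3.1416e+00, 2.0000e-04, 1.0250e-01]), 'contact_force': array([-0.3101, -1.1018, -2.8264]), 'opening': np.float64(0.1279), 'qpos': array([-2.7040e-01,  4.4100e-01,  1.4622e+00, -1.0000e-04,  1.2386e+00,
        1.1980e+00])}
{'clock': np.float64(8.5667), 'eef_pos': array([ 665.9921, -183.0461,  248.5322]), 'tcp_rot': array([ 3.1415, -0.    ,  0.1025]), 'contact_force': array([ 0.1376,  0.4526, -1.4761]), 'opening': np.float64(0.13), 'qpos': array([-0.2704,  0.441 ,  1.462 , -0.    ,  1.2386,  1.198 ])}
w3 bar -120 1355 [-8.35043062e-02 -9.01527216e+01  1.85953563e+02]
w3 bar -60 2298 [ -0.22386779  -6.97479259 186.02731357]
w3 bar -200 454 [-1.43905362e-01 -1.90097083e+02  1.85974250e+02]
  tab 3123 [ -19.09521586 -159.95587688  286.00037737] [  16.37451143 -130.05012476  292.97890104]
s3 bar -120 177 [ -1.09854873 -90.28584805 185.88710728]
s3 bar -60 390 [ -1.21729532  16.45333084 185.86554186]
s3 bar -200 77 [  -0.75095149 -189.79687965  186.41440703]
  tab 165 [ -19.28145524 -159.96791107  286.00706074] [  16.22974303 -130.49433799  292.96910273]
```

View pics/s3c.png

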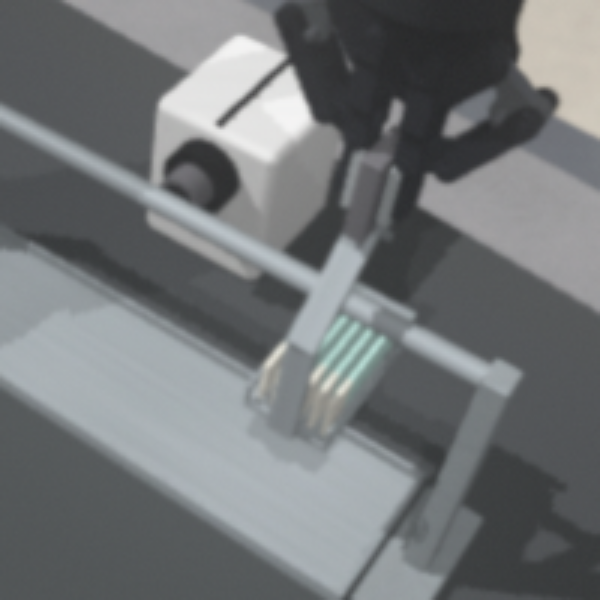

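View pics/w3c.png

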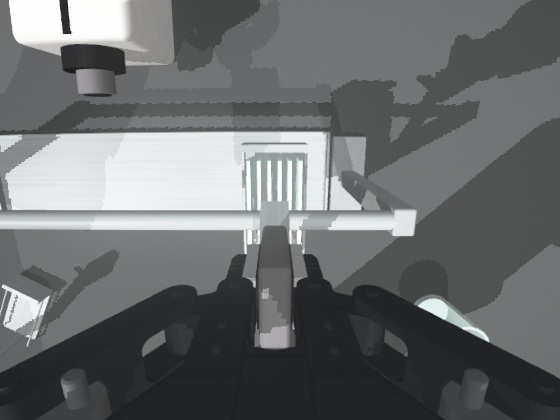

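The hook is over the bar in both views: the bar passes under the hook arm at row 220 of the wrist view. The tab's centre agrees with the bar axis to about 1 mm. Now I'll lower the carrier.

Call:
jog_arm(
  moves=[
    {"grip":1,"translation":[0,0,0.004],"twist":[0,0,0]},
    {"grip":1,"translation":[0,0,0.007],"twist":[0,0,0]},
    {"grip":1,"translation":[0,0,0.008],"twist":[0,0,0]},
    {"grip":1,"translation":[0,0,0.008],"twist":[0,0,0]},
    {"grip":1,"translation":[0,0,0.006],"twist":[0,0,0]},
    {"grip":1,"translation":[0,0,0.004],"twist":[0,0,0]},
    {"grip":1,"translation":[0,0,0.002],"twist":[0,0,0]},
    {"grip":1,"translation":[0,0,0.001],"twist":[0,0,0]},
    {"grip":1,"translation":[0,0,0.001],"twist":[0,0,0]},
    {"grip":1,"translation":[0,0,0],"twist":[0,0,0]},
  ],
)

```text
clock: 9.45
eef_pos: [666.6, -182.9, 207.4]
tcp_rot: [3.142, -0.0, 0.103]
contact_force: [-0.4, -0.5, -1.7]
opening: 0.124
```

Call:
jog_arm(
  moves=[
    {"grip":1,"translation":[0,0,0.001],"twist":[0,0,0]},
    {"grip":1,"translation":[0,0,0.001],"twist":[0,0,0]},
    {"grip":1,"translation":[0,0,0],"twist":[0,0,0]},
  ],
)

```text
clock: 9.7
eef_pos: [666.5, -182.9, 205.3]
tcp_rot: [3.142, -0.0, 0.103]
contact_force: [-0.6, 0.3, -3.1]
opening: 0.129
```

Call:
jog_arm(
  moves=[
    {"grip":1,"translation":[0,0,0.001],"twist":[0,0,0]},
    {"grip":1,"translation":[0,0,0],"twist":[0,0,0]},
  ],
)

```text
clock: 9.87
eef_pos: [666.5, -182.9, 204.2]
tcp_rot: [3.142, 0.0, 0.103]
contact_force: [-0.5, 0.2, -2.4]
opening: 0.13
```

Call:
jog_arm(
  moves=[
    {"grip":1,"translation":[0,0,0.001],"twist":[0,0,0]},
    {"grip":1,"translation":[0,0,0],"twist":[0,0,0]},
  ],
)

```text
clock: 10.03
eef_pos: [666.7, -182.9, 203.7]
tcp_rot: [3.141, -0.001, 0.103]
contact_force: [-0.4, -0.1, 0.6]
opening: 0.129
```

```bash
python3 look.py side s4;python3 look.py wrist w4;python3 - <<'E'
from h import *
p=np.load('s4.npz')['p'];cv2.imwrite('pics/s4c.png',cv2.resize(p[120:320,250:450,::-1],None,fx=3,fy=3))
E
```

```text
{'clock': np.float64(10.0333), 'eef_pos': array([ 666.7162, -182.8969,  203.6586]), 'tcp_rot': array([ 3.1414e+00, -5.0000e-04,  1.0280e-01]), 'contact_force': array([-0.4043, -0.1026,  0.623 ]), 'opening': np.float64(0.129), 'qpos': array([-2.6990e-01,  4.7900e-01,  1.5045e+00,  1.0000e-04,  1.1576e+00,
        1.1980e+00])}
{'clock': np.float64(10.0833), 'eef_pos': array([ 666.716 , -182.9001,  203.6376]), 'tcp_rot': array([ 3.1414e+00, -5.0000e-04,  1.0280e-01]), 'contact_force': array([-0.7214, -0.0291, -0.0071]), 'opening': np.float64(0.1283), 'qpos': array([-0.2699,  0.479 ,  1.5045,  0.    ,  1.1576,  1.1981])}
```

View pics/s4c.png

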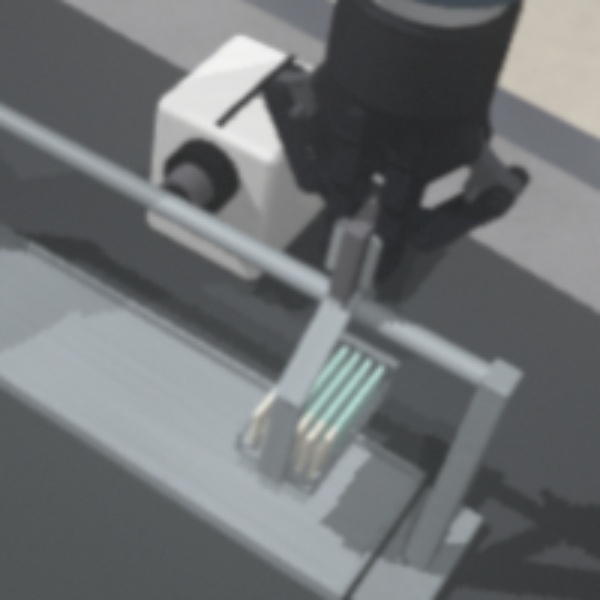

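View pics/w4.png

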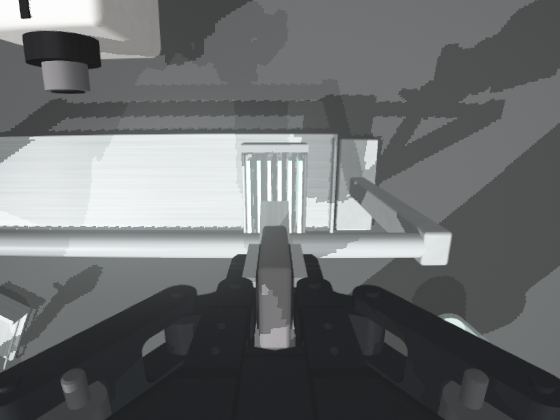

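The upward load moved from the gripper to the rail (force -2.7 to about 0 N) at carrier z 70, so it is hooked at rail y about -144. I'll press very slightly and slide along the rail towards the nozzle.

Call:
jog_arm(
  moves=[
    {"grip":1,"translation":[0,0,0.0007],"twist":[0,0,0]},
    {"grip":1,"translation":[0,0,0],"twist":[0,0,0]},
    {"grip":1,"translation":[0,-0.002,0],"twist":[0,0,0]},
    {"grip":1,"translation":[0,-0.004,0],"twist":[0,0,0]},
  ],
)

```text
clock: 10.47
eef_pos: [666.3, -178.7, 203.6]
tcp_rot: [3.138, -0.001, 0.103]
contact_force: [-1.7, -7.2, 5.4]
opening: 0.128
```

Call:
jog_arm(
  moves=[
    {"grip":1,"translation":[0,-0.005,0],"twist":[0,0,0]},
    {"grip":1,"translation":[0,-0.006,0],"twist":[0,0,0]},
    {"grip":1,"translation":[0,-0.006,0],"twist":[0,0,0]},
    {"grip":1,"translation":[0,-0.006,0],"twist":[0,0,0]},
    {"grip":1,"translation":[0,-0.006,0],"twist":[0,0,0]},
    {"grip":1,"translation":[0,-0.006,0],"twist":[0,0,0]},
  ],
)

```text
clock: 10.97
eef_pos: [662.7, -143.5, 203.6]
tcp_rot: [3.139, -0.001, 0.103]
contact_force: [-1.5, -6.5, 4.0]
opening: 0.128
```

Call:
jog_arm(
  moves=[
    {"grip":1,"translation":[0,-0.007,0],"twist":[0,0,0]},
    {"grip":1,"translation":[0,-0.007,0],"twist":[0,0,0]},
    {"grip":1,"translation":[0,-0.007,0],"twist":[0,0,0]},
    {"grip":1,"translation":[0,-0.007,0],"twist":[0,0,0]},
    {"grip":1,"translation":[0,-0.007,0],"twist":[0,0,0]},
    {"grip":1,"translation":[0,-0.007,0],"twist":[0,0,0]},
  ],
)

```text
clock: 11.47
eef_pos: [658.4, -101.6, 203.5]
tcp_rot: [3.139, -0.001, 0.103]
contact_force: [-1.1, -6.9, 5.0]
opening: 0.128
```

Call:
jog_arm(
  moves=[
    {"grip":1,"translation":[0,-0.007,0],"twist":[0,0,0]},
    {"grip":1,"translation":[0,-0.007,0],"twist":[0,0,0]},
    {"grip":1,"translation":[0,-0.007,0],"twist":[0,0,0]},
    {"grip":1,"translation":[0,-0.007,0],"twist":[0,0,0]},
    {"grip":1,"translation":[0,-0.007,0],"twist":[0,0,0]},
    {"grip":1,"translation":[0,-0.003,0],"twist":[0,0,0]},
    {"grip":1,"translation":[0,0,0],"twist":[0,0,0]},
    {"grip":1,"translation":[0,0,0],"twist":[0,0,0]},
  ],
)

```text
clock: 12.13
eef_pos: [654.5, -62.8, 203.6]
tcp_rot: [3.14, -0.001, 0.103]
contact_force: [-1.8, -1.5, 5.8]
opening: 0.128
```

```bash
python3 look.py side s5;python3 look.py wrist w5
```

```text
{'clock': np.float64(12.1333), 'eef_pos': array([654.5211, -62.8483, 203.5527]), 'tcp_rot': array([ 3.1405e+00, -1.3000e-03,  1.0300e-01]), 'contact_force': array([-1.7569, -1.4553,  5.7625]), 'opening': np.float64(0.1285), 'qpos': array([-9.7600e-02,  4.2750e-01,  1.5863e+00, -9.0000e-04,  1.1263e+00,
        1.3706e+00])}
{'clock': np.float64(12.1833), 'eef_pos': array([654.4984, -62.858 , 203.5336]), 'tcp_rot': array([ 3.1406e+00, -1.2000e-03,  1.0290e-01]), 'contact_force': array([-1.606 , -2.5816,  5.1936]), 'opening': np.float64(0.1303), 'qpos': array([-9.7700e-02,  4.2750e-01,  1.5863e+00, -8.0000e-04,  1.1264e+00,
        1.3706e+00])}
```

View pics/w5.png

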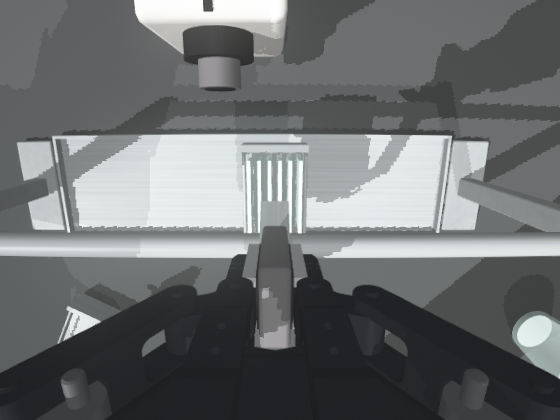

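View pics/s5.png

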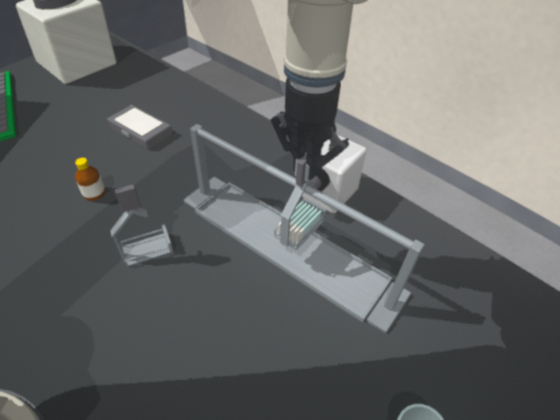

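The wrist view shows the nozzle mouth at columns 198 to 241 (row 80) and the tray end at columns 241 to 308 (row 148). I'll work out the lateral offset between them.

```bash
cat > off.py <<'E'
import sys
from h import *
a=.1025;R=np.array([[np.cos(a),np.sin(a)],[-np.sin(a),np.cos(a)]])
n=sys.argv[1]
W=np.load(n+'.npz')['W'];L=np.dstack([(W[...,:2]-[651.5,-39.2])@R.T,W[...,2]])
x,y,z=L[...,0],L[...,1],L[...,2]
m=(x>88)&(x<104)&(z>60)&(z<112)&(y>-20)&(y<50);q=L[m]
print('mouth',m.sum(),'y',np.percentile(q[:,1],[1,99]),'mid',np.percentile(q[:,1],[1,99]).mean(),'x',q[:,0].min(),'z',q[:,2].max())
m=(x>108)&(x<125)&(z>60)&(z<118)&(y>-30)&(y<60);q=L[m]
if m.sum()>20:print('collar',m.sum(),'y',np.percentile(q[:,1],[1,99]),'mid',np.percentile(q[:,1],[1,99]).mean())
yc=float(sys.argv[2])
m=(x>35)&(x<60)&(z>75)&(z<110)&(abs(y-yc)<40);q=L[m]
print('tray end',m.sum(),np.percentile(q[:,1],[1,99]),'mid',np.percentile(q[:,1],[1,99]).mean(),'xmax',q[:,0].max(),'z',q[:,2].max())
m=(x>-25)&(x<25)&(z>243)&(z<248.5)&(abs(y-yc)<9);q=L[m]
if m.sum()>20: print('tab',m.sum(),np.percentile(q[:,1],[1,99]),q.mean(0))
E
python3 off.py w5 -23.8; python3 off.py s5 -23.8
python3 - <<'E'
from h import *
a=.1025
d=np.array([654.5-651.5,-62.85+39.2]);print(d@[np.cos(a),np.sin(a)],d@[-np.sin(a),np.cos(a)])
E
```

```text
mouth 930 y [ 2.61389902 32.79241849] mid 17.703158754051984 x 90.35333897620926 z 105.58477705313804
collar 2037 y [-7.09149765 42.06961451] mid 17.48905843153559
tray end 901 [-49.70944504   2.13533256] mid -23.787056241155593 xmax 49.65563845351897 z 104.19328379738752
tab 2683 [-31.25644185 -16.20228637] [  0.56020599 -23.56440209 244.49101293]
mouth 62 y [ 0.97839659 17.32824977] mid 9.1533231810955 x 90.29616702600103 z 104.33732051422717
collar 188 y [-8.61523442 17.01507162] mid 4.199918599105631
tray end 201 [-50.88006526   1.16423684] mid -24.857914212049003 xmax 50.86671431791073 z 103.45779832511484
tab 68 [-32.35183177 -15.24774584] [ -6.30741061 -22.67876537 244.74205616]
0.5643719324508769 -23.832834164695175
```

Both come from the same wrist view, so the offset is 41.4 mm; the fixed cameras gave 40.4. I'll slide 41 mm more.

Call:
jog_arm(
  moves=[
    {"grip":1,"translation":[0,-0.002,0],"twist":[0,0,0]},
    {"grip":1,"translation":[0,-0.005,0],"twist":[0,0,0]},
    {"grip":1,"translation":[0,-0.007,0],"twist":[0,0,0]},
    {"grip":1,"translation":[0,-0.007,0],"twist":[0,0,0]},
    {"grip":1,"translation":[0,-0.007,0],"twist":[0,0,0]},
    {"grip":1,"translation":[0,-0.006,0],"twist":[0,0,0]},
    {"grip":1,"translation":[0,-0.004,0],"twist":[0,0,0]},
    {"grip":1,"translation":[0,-0.003,0],"twist":[0,0,0]},
    {"grip":1,"translation":[0,0,0],"twist":[0,0,0]},
    {"grip":1,"translation":[0,0,0],"twist":[0,0,0]},
  ],
)

```text
clock: 13.07
eef_pos: [650.3, -22.3, 203.5]
tcp_rot: [3.14, -0.001, 0.103]
contact_force: [-1.5, -3.0, 5.8]
opening: 0.123
```

Call:
jog_arm(
  moves=[
    {"grip":1,"translation":[0,0,0],"twist":[0,0,0]},
    {"grip":1,"translation":[0,0,0],"twist":[0,0,0]},
    {"grip":1,"translation":[0,0,0],"twist":[0,0,0]},
  ],
)

```text
clock: 13.32
eef_pos: [650.4, -22.3, 203.5]
tcp_rot: [3.14, -0.001, 0.103]
contact_force: [-2.1, -2.6, 6.3]
opening: 0.124
```

```bash
python3 look.py wrist w6;python3 look.py scene c6; python3 off.py w6 17; python3 off.py c6 17
```

```text
{'clock': np.float64(13.3167), 'eef_pos': array([650.368 , -22.3216, 203.5444]), 'tcp_rot': array([ 3.1404e+00, -1.4000e-03,  1.0280e-01]), 'contact_force': array([-2.0519, -2.6239,  6.2743]), 'opening': np.float64(0.1243), 'qpos': array([-3.6100e-02,  4.1730e-01,  1.6022e+00, -1.1000e-03,  1.1206e+00,
        1.4324e+00])}
{'clock': np.float64(13.3667), 'eef_pos': array([650.362 , -22.3196, 203.5478]), 'tcp_rot': array([ 3.1404e+00, -1.3000e-03,  1.0280e-01]), 'contact_force': array([-2.2992, -2.7443,  6.2354]), 'opening': np.float64(0.1254), 'qpos': array([-3.6100e-02,  4.1730e-01,  1.6022e+00, -1.1000e-03,  1.1207e+00,
        1.4324e+00])}
mouth 953 y [ 2.35366145 33.97787171] mid 18.16576658266807 x 90.14914772089637 z 106.28695084198597
collar 2022 y [-5.93110549 43.46968406] mid 18.769289289591487
tray end 889 [-8.92433429 42.93692015] mid 17.00629293375037 xmax 49.687812768947374 z 103.74855325376643
tab 2703 [ 9.55298278 24.54996447] [  0.6943322   17.19539057 244.48798657]
mouth 103 y [-0.38984983 27.13598143] mid 13.373065799076551 x 91.69925138472557 z 105.81998759875859
collar 179 y [-9.34540763 31.57369224] mid 11.114142302065954
tray end 290 [-11.08069815  41.40583889] mid 15.16257036740604 xmax 51.628753597109025 z 104.03404550502978
tab 33 [ 9.89867483 25.8337612 ] [  8.3892263   19.08834044 244.76577771]
```

View pics/w6.png

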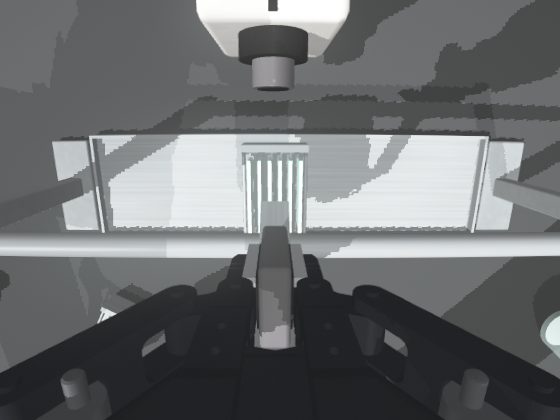

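View pics/c6.png

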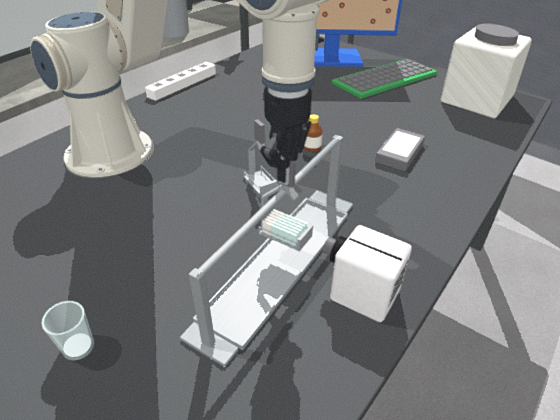

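The carrier now sits about 1 mm short of the nozzle centre by both views. I'll nudge 1 mm, relieve the press, and open.

Call:
jog_arm(
  moves=[
    {"grip":1,"translation":[0,-0.001,0],"twist":[0,0,0]},
    {"grip":1,"translation":[0,0,-0.0003],"twist":[0,0,0]},
    {"grip":1,"translation":[0,0,0],"twist":[0,0,0]},
    {"grip":1,"translation":[0,0,0],"twist":[0,0,0]},
  ],
  squeeze=20,
)

```text
clock: 13.75
eef_pos: [650.2, -21.7, 203.6]
tcp_rot: [3.14, -0.001, 0.103]
contact_force: [-1.0, -5.0, 4.9]
opening: 0.13
```

Call:
jog_arm(
  moves=[
    {"grip":0.7,"translation":[0,0,0],"twist":[0,0,0]},
    {"grip":0.6,"translation":[0,0,0],"twist":[0,0,0]},
    {"grip":0.5,"translation":[0,0,0],"twist":[0,0,0]},
    {"grip":0.3,"translation":[0,0,0],"twist":[0,0,0]},
    {"grip":0.1,"translation":[0,0,0],"twist":[0,0,0]},
    {"grip":-0.1,"translation":[0,0,0],"twist":[0,0,0]},
    {"grip":-0.2,"translation":[0,0,0],"twist":[0,0,0]},
    {"grip":-0.2,"translation":[0,0,0],"twist":[0,0,0]},
  ],
)

```text
clock: 14.42
eef_pos: [649.8, -20.7, 202.8]
tcp_rot: [-3.142, 0.0, 0.103]
contact_force: [1.0, 0.5, 0.6]
opening: 0.594
```

```bash
python3 look.py wrist w7; python3 off.py w7 17
```

```text
{'clock': np.float64(14.4167), 'eef_pos': array([649.7632, -20.689 , 202.822 ]), 'tcp_rot': array([-3.1415e+00,  1.0000e-04,  1.0280e-01]), 'contact_force': array([1.0449, 0.5176, 0.6397]), 'opening': np.float64(0.5936), 'qpos': array([-3.4200e-02,  4.1780e-01,  1.6031e+00,  1.0000e-04,  1.1208e+00,
        1.4338e+00])}
mouth 939 y [ 2.92936729 33.4195113 ] mid 18.17443929306931 x 90.19668786992482 z 105.55002604431695
collar 2029 y [-5.97138523 43.14671349] mid 18.587664133044985
tray end 906 [-7.8488472  43.93215887] mid 18.041655831322462 xmax 49.57715741983675 z 104.11488507331076
tab 2562 [12.30065345 23.63922378] [  0.58139285  17.96625285 244.43887659]
```

View pics/w7.png

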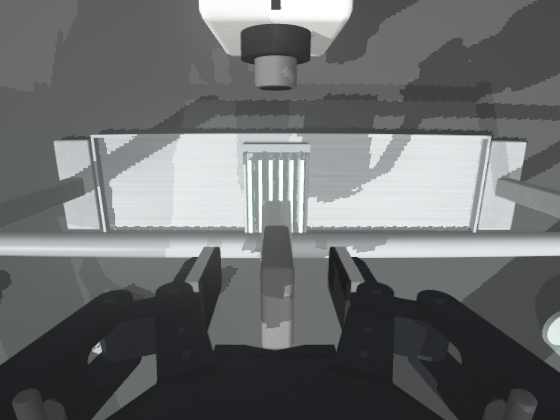

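The fingers stand clear on both sides of the tab, which is at columns 262 to 292. The tray (mid y 18.0) and the nozzle (mid y 18.2) line up. Retreating straight up.

Call:
jog_arm(
  moves=[
    {"grip":-0.2,"translation":[0,0,-0.006],"twist":[0,0,0]},
    {"grip":-0.2,"translation":[0,0,-0.014],"twist":[0,0,0]},
    {"grip":-0.2,"translation":[0,0,-0.02],"twist":[0,0,0]},
    {"grip":-0.2,"translation":[0,0,-0.025],"twist":[0,0,0]},
    {"grip":-0.2,"translation":[0,0,-0.025],"twist":[0,0,0]},
    {"grip":-0.2,"translation":[0,0,-0.025],"twist":[0,0,0]},
    {"grip":-0.2,"translation":[0,0,-0.015],"twist":[0,0,0]},
    {"grip":-0.2,"translation":[0,0,-0.01],"twist":[0,0,0]},
    {"grip":-0.2,"translation":[0,0,0],"twist":[0,0,0]},
    {"grip":-0.2,"translation":[0,0,0],"twist":[0,0,0]},
  ],
)

```text
clock: 15.3
eef_pos: [649.7, -20.7, 342.8]
tcp_rot: [3.142, -0.0, 0.103]
contact_force: [-0.0, -0.5, -1.2]
opening: 0.601
```

Call:
jog_arm(
  moves=[
    {"grip":-0.2,"translation":[0,0,0],"twist":[0,0,0]},
    {"grip":-0.2,"translation":[0,0,0],"twist":[0,0,0]},
    {"grip":-0.2,"translation":[0,0,0],"twist":[0,0,0]},
    {"grip":-0.2,"translation":[0,0,0],"twist":[0,0,0]},
    {"grip":-0.2,"translation":[0,0,0],"twist":[0,0,0]},
    {"grip":-0.2,"translation":[0,0,0],"twist":[0,0,0]},
  ],
)

```text
clock: 15.8
eef_pos: [649.7, -20.7, 342.6]
tcp_rot: [-3.142, 0.0, 0.103]
contact_force: [0.2, -0.3, 0.1]
opening: 0.594
```

```bash
python3 look.py wrist w8; python3 off.py w8 17;python3 look.py side s8; python3 off.py s8 17; python3 look.py scene c8; python3 off.py c8 17
python3 - <<'E'
from h import *
a=cv2.imread('pics/s8.png')[100:300,190:430];b=cv2.imread('pics/c8.png')[110:330,180:420]
cv2.imwrite('pics/f8.png',np.hstack([cv2.resize(a,(400,400)),cv2.resize(b,(400,400))]))
for n in('side','scene'):
    f=np.load(dict(side='s8',scene='c8')[n]+'.npz')['W'].reshape(-1,3);o=np.load(n+'W.npy').reshape(-1,3)
    for W in(o,f):
        t=W[(np.hypot(W[:,0]-440,W[:,1]-153)<40)&(W[:,2]>150)&(W[:,2]<180)];print('empty tab',len(t),t.mean(0))
E
```

```text
{'clock': np.float64(15.8), 'eef_pos': array([649.7256, -20.7278, 342.5814]), 'tcp_rot': array([-3.1416e+00,  4.0000e-04,  1.0280e-01]), 'contact_force': array([ 0.2214, -0.314 ,  0.0776]), 'opening': np.float64(0.594), 'qpos': array([-0.0342,  0.3137,  1.4435, -0.    ,  1.3848,  1.4338])}
mouth 363 y [ 2.99952246 33.42594014] mid 18.212731298229762 x 90.15093565450775 z 105.4755649977558
collar 760 y [-7.02625891 43.54760184] mid 18.26067146352537
tray end 352 [-7.8267692  43.87468382] mid 18.023957309203794 xmax 49.8787497136369 z 104.05464254887985
tab 595 [12.06575412 23.8188389 ] [1.29343897e-02 1.78239103e+01 2.44385658e+02]
{'clock': np.float64(15.85), 'eef_pos': array([649.7443, -20.7357, 342.6987]), 'tcp_rot': array([-3.1416e+00,  3.0000e-04,  1.0280e-01]), 'contact_force': array([-0.6302, -0.0926,  0.8523]), 'opening': np.float64(0.6009), 'qpos': array([-0.0342,  0.3136,  1.4434, -0.    ,  1.3849,  1.4338])}
mouth 117 y [ 1.83372628 32.30717037] mid 17.070448325636214 x 90.18950151953612 z 104.94012826319634
collar 280 y [-8.2991172  41.45068038] mid 16.57578159119035
tray 
[... 332 characters left out ...]
ay([ 0.8094, -0.2896,  0.8111]), 'opening': np.float64(0.6013), 'qpos': array([-0.0342,  0.3135,  1.4433, -0.    ,  1.3849,  1.4338])}
mouth 102 y [ 0.60222972 25.7413423 ] mid 13.171786005962353 x 92.19406871744779 z 104.42451857269114
collar 176 y [-8.75717926 31.55543602] mid 11.399128379304583
tray end 288 [-10.55337302  42.59672122] mid 16.021674099074684 xmax 51.44259488612879 z 103.28581932396675
tab 71 [ 9.56404261 20.97699406] [  1.55075179  15.13089454 244.31472016]
empty tab 307 [438.00910493 151.30865231 165.93456639]
empty tab 302 [438.18168537 151.39319411 166.04831467]
empty tab 129 [442.11380103 150.18542707 165.53819017]
empty tab 132 [442.12342237 150.07585326 165.1831309 ]
```

View pics/f8.png

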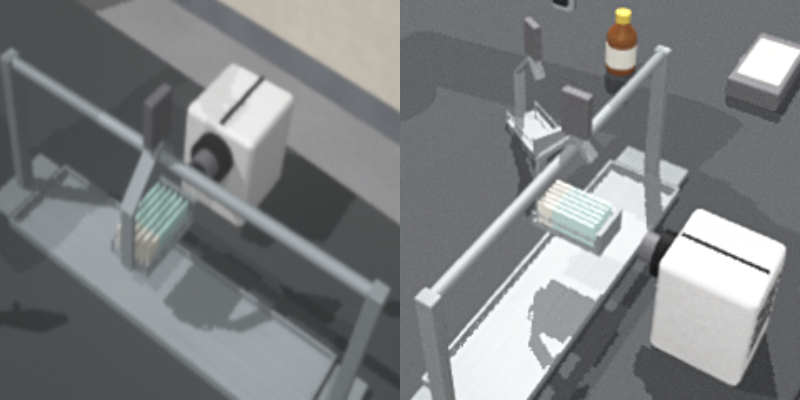

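The carrier hangs level and still on the bar, in front of the nozzle, with its slides in. Wrist and side views put it within 0.2 mm of the mouth centre, and the empty carrier has not moved. The arm is clear, so I'm handing in.

```bash
python3 -c "
from rig import r
print(r.sign_off())"
```

```text
the job is handed in; nothing more can be done
None
```

The loaded carrier is hanging on the drying rail in front of the dryer's nozzle, and the job was handed in at about 16 s of the 43 s allowed.

**What I did:** I pinched the carrier by its grip tab and hooked it onto the rail at rail y about -144, roughly 160 mm from the nozzle. I then slid it along the bar under a light downward press of about 5 N. I let go and moved the gripper straight up, about 98 mm above the top of the tab.

**Last checks:**
- **Centring:** the tray and nozzle centres agree within 0.2 mm in both the wrist view (18.0 against 18.2) and the side view (16.95 against 17.1).
- **Hang:** the tab top is at z 244.5 (245 expected). The tray and tab positions stayed the same between the views at release and after retreat.
- **Bystander:** the empty carrier's tab is unchanged to within 0.2 mm in plan.
- **Disagreement:** the scene camera gave a nozzle mid of 13.2 against the tray at 16.0. I discounted this because it sees only part of the nozzle, the near side being 25 mm of about 30 mm.

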